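# Refit the access cover of the pipe box under the sink

### The arm

A 7-joint arm with a two-finger parallel gripper is mounted at the origin on the work surface. World frame = base frame: x ahead of the robot, y to its left, z up, the work surface at z = 0. Lengths are in m, angles in rad, forces in N, time in s.
With the tool pointing down it reaches from about 0.35 to 0.9 m from the base axis. Payload 8.1 kg.
Tool frame: the origin (TCP) lies midway between the tips of the shut fingers; the grasp point (between the pads) lies 19 mm behind it; z points along the fingers, y is the line along which they close (so a half turn about z gives the same grasp; the last joint's range is limited). The gripper opens to 92 mm and grips with 3 to 60 N. Pads are 19 mm wide; open, the fingers measure 130 mm over their backs; the gripper's body (75 mm by 190 mm) begins 47 mm behind the grasp point.
Start: joints at [-1.279, 0.434, 0.025, 1.573, -0.012, 1.134, -0.075], TCP at [0.24, 0.577, 0.227] pointing down, gripper open.
Joint ranges: [-2.62, 2.62], [-0.44, 2.09], [-1.27, 1.32], [0.08, 2.57], [-1.32, 4.46], [0.12, 2], [-2.74, 2.74]. Speed limits (rad/s): [2.22, 2.22, 3.01, 3.01, 3.14, 3.14, 3.14].

### API

Orientations are given as a rotation vector (axis times angle).
In Python, from cell import arm gives the robot as it stands.
- The arm moves only by the tool carry_out, never from a script. Its arguments are lists of equal length, an entry for each row: "claw": the finger opening in cm, from 0 to 9.18; "delta_pos": the shift along the tool's x, y, z in cm, a list of three; "angular": the turn, a rotation vector about the tool's x, y, z in rad, a list of three. In form: {"claw": [claw, ...], "delta_pos": [[dx, dy, dz], ...], "angular": [[ax, ay, az], ...]}. A call has 1 to 20 rows; each row shifts and turns the commanded pose from where the row before left it, along the tool's axes as they then stand; what a row does not reach is not made up. A row lasts 1/10 s, in which the tool goes at most 50 mm and 8.59 degrees, less where a joint would pass 70% of its speed; a pose out of reach is approached as far as the arm can. A call with a gripper value outside its range is refused whole. The fingers move at their own pace and stop on an object; "force" is the grip in N (left out, the last holds). Time passes only in rows, so rows that do not move let the fingers close. It gives the time, the measured TCP pose, the force, the opening and the grip force at its end, in the units of the state.
- arm.observe(): the state, without advancing time (a new reading comes with each control period).
- arm.get_image(name): name is "side" or "top"; returns a dict with "frame" (384x512x3 uint8, red, green, blue), "mtx" (3x3 intrinsics, pixels), "dist" ([k1, k2, p1, p2, k3] as OpenCV has them; the pictures are not rectified), "T" (4x4, takes a point from camera to world coordinates). Camera axes: x right, y down, z forward; pixel columns grow to the right and rows downward; lengths in m; the calibration is good to about 2 mm. A picture is of the moment at which its call begins. There is no depth.
- arm.sign_off(): hands the job in; it is judged then, once.
Trained networks look in a picture, given as the dict that the camera call returned (one of the last four; its "shot" number tells which), for a name from the list of things; names that differ only in an ending like _2 or _b are one class to them, and where a whole thing is asked for, a point or a joint stands for the part that bears it (a point fixed in the world has none). Each returns a list of dicts, best first, with "conf" (0 to 1); they miss things now and then, are a little off and sometimes report something else, mostly with a low value. They report only what shows in the picture. A call takes as long as a camera call. They do not tell look-alikes from the thing itself.
- arm.look_for(label, picture): "centre" ([column, row] as shares, 0 to 1, of the picture: columns of its width, rows of its height, amid what is visible of it).
- arm.trace(label, picture): "region" (384x512 bool, what is visible of it) and "centre" ([column, row] as shares, 0 to 1, of the picture: columns of its width, rows of its height, amid what is visible of it).
- arm.place_of(label, picture): "centre" ([column, row] as shares, 0 to 1, of the picture: columns of its width, rows of its height: a listed point, or the origin of a listed thing).
The state is a dict: "clock": time; "joints": joint angles; "dq": joint speeds; "joint_efforts": joint torques, N m; "position": TCP position; "ee_rot": TCP orientation; "force": force on the tool from outside, world axes, zero at the start; "ft_torque": the same for the moment, N m; "width": opening from 0.0 (shut) to 1.0 (fully open); "gripper_force": force on a finger pad.
Only numpy, scipy, OpenCV 4.12 (cv2) and the standard library are available. Lean on these libraries where they do the work, as an engineer would, in place of code of your own. Each camera call takes 0.05 s, during which the arm holds its last target. There are 200 camera calls.

### The job

Put the loose access cover back into the top of the pipe box: tilt it and slip one end deep under the lip on the robot's side, lower the other end through the opening until the cover lies flat on the ledges inside, then slide it away from you under the far lip and press it home, firmly but gently (about 11 N), against the hidden rubber stop without crushing it (under 18 N) and without ever forcing the cover against the box (under 35 N). Let go of it there, and leave the other things on the table where they are.

Things in the scene. Friction and masses are not known exactly. Their poses are not given: they have to be found in the camera images.
- cover: Access cover: loose board 174 (x) x 120 (y) x 6 mm, about 0.2 kg, starting flat on the table. In the middle of its top stands a grip rib 12 mm thick (x), 70 mm long (y), its top 38 mm above the underside. Origin: centre of the underside; z up. Its ends are alike; the -x end goes in first.
- cover_edge (a point): Middle of the lower edge of the cover's -x end (87 mm from the cover's origin): the edge that goes in first.
- pipe_box: Pipe box, fixed on the table, 222 x 150 x 74 mm tall. Origin: on the table under the centre of its top opening; x runs along it from deep to shallow lip, roughly away from the robot. Opening 150 mm long (x +-75) by 126 mm wide (y +-63, upright walls), so the cover is 24 mm too long to drop in flat. Ledges all round inside, 12 mm wide at the sides, tops at z = 50 mm.
- deep_lip (a point): Edge of the lip on the robot's side, at mid width, at its underside (box x = -75, z = 68 mm). The lip is 6 mm thick (top z = 74) and overhangs the ledge with an 18 mm high slot between, 28 mm deep, ending in a rigid wall at box x = -103 mm. The ledge reaches 10 mm past the lip into the opening.
- shallow_lip (a point): Edge of the far lip at its underside (box x = +75, z = 68 mm; 6 mm thick, slot 18 mm high). In the slot, out of sight, a stop with a rubber face is clamped 5 to 17 mm in from this edge, different each time and not reported: find it by pushing. Home: cover flat on the ledges, +x end against the stop, its origin at box x = -7 to +5 mm (2 to 3 more while pressed).
- stop (a joint): How far the stop's rubber face is pushed in (m): 0 untouched, springy, 5 N per mm, back to 0 when let go. Bedded once pushed in 1.2 mm (6 N), spoilt beyond 3.6 mm (18 N): push with about 11 N, with little weight on the ledges, whose friction takes some. All else in the box is hard; over 35 N between it and the cover does damage.
- sponges: Bystander, leave alone: pack of sponges, 75 x 75 x 45 mm green block. Origin: centre of its underside.
- wrench: Bystander, leave alone: steel wrench 160 mm long, lying flat. Origin: centre of its underside.
- scourer: Bystander, leave alone: round blue scourer, 76 mm across, 28 mm tall. Origin: centre of its underside.
- descaler_can: Bystander, leave alone: can, 60 mm across, 110 mm tall. Origin: centre of its underside.
- tin_bowl: Bystander, leave alone: steel bowl, 100 mm across, 45 mm tall. Origin: centre of its underside.
- salt_jar: Bystander, leave alone: white jar with blue cap, 70 mm across, 90 mm tall. Origin: centre of its underside.
Mind the look-alikes: they are no part of the job. Leave any orange or red look-alike of the cover alone.

How it is judged:
On the way, in this order (a step that is already met when the one before it is completed fails the run):
1. the cover, tilted, has its first end at least 8 mm under the deep lip (robot's side) (x of cover_edge in the frame of pipe_box below -0.083 m and z of cover_edge in the frame of pipe_box between 0.045 and 0.066 m and angle between cover's own z axis and vertical above 0.1 rad), for 0.1 s.
2. the cover, flat on the ledges with its other end under the far lip, is pressed home against the stop, its rubber face pushed in by more than 1.2 mm (6 N) (angle between cover's own z axis and vertical below 0.035 rad and z of cover in the frame of pipe_box between 0.047 and 0.054 m and x of cover in the frame of pipe_box between -0.009 and 0.011 m and y of cover in the frame of pipe_box between -0.005 and 0.005 m and value of joint stop above 0.0012 m), for 0.2 s.
At the end, for the whole second after the job is handed in: The cover lies flat (within 2 degrees) on the ledges inside the pipe box (underside 47 to 54 mm above the box's foot), centred across to 5 mm, its centre -10 to +10 mm from the opening's centre along the box so that both ends are under their lips; it is at rest and released (angle between cover's own z axis and vertical below 0.035 rad and z of cover in the frame of pipe_box between 0.047 and 0.054 m and x of cover in the frame of pipe_box between -0.01 and 0.01 m and y of cover in the frame of pipe_box between -0.005 and 0.005 m and linear speed of cover below 0.02 m/s and contact force between cover and the fingers below 0.1 N); the robot touches nothing.
It fails at once if cover and pipe box pressed or knocked together with more than 35 N (contact force between cover and pipe_box above 35 N).
It fails at once if the rubber face of the stop crushed by more than 3.6 mm (18 N) (value of joint stop above 0.0036 m).
It fails at once if a bystander moved more than 25 mm (distance of any of sponges, wrench, scourer, descaler_can, tin_bowl, salt_jar from where it was at the start of the episode above 0.025 m).
It also fails if it takes over 54 s, if anything falls off the work surface, if the arm or the gripper's body presses on something with over 40 N, if the wrist force passes 120 N, or if a joint passes its speed limit or range.

## Working session

There is one attempt and no reset: what is moved stays moved. The work goes in short steps, Python scripts to look and compute and a tool call to move; the robot and the scene stay as the last step left them, time stands still between calls to the robot, and variables do not carry over. Pictures are saved under pics/ and viewed, at most 10 in all, crops included, and the job is handed in when it is done.

Besides the shell and the picture viewer there is one more tool, called as name(argument=value, ...) on one line, values as JSON. carry_out: Moves the arm, as the interface text tells. Its arguments: {"type":"object","properties":{"claw":{"type":"array","items":{"type":"number"}},"delta_pos":{"type":"array","items":{"type":"array","items":{"type":"number"}}},"angular":{"type":"array","items":{"type":"array","items":{"type":"number"}}},"force":{"type":"number"}},"required":["claw","delta_pos","angular"]}

```bash
mkdir -p pics; ls
cat > h.py <<'E'
import numpy as np, cv2
from cell import arm
from scipy.spatial.transform import Rotation as R
def ray(p,c):
    u=cv2.undistortPoints(np.array([[[c[0]*512,c[1]*384]]],float),p["mtx"],np.array(p["dist"],float))[0,0]
    T=np.array(p["T"]);d=T[:3,:3]@[u[0],u[1],1];return T[:3,3],d/np.linalg.norm(d)
def atz(p,c,z):
    o,d=ray(p,c);return o+d*(z-o[2])/d[2]
def tri(rs):
    A=0;b=0
    for o,d in rs:
        M=np.eye(3)-np.outer(d,d);A=A+M;b=b+M@o
    x=np.linalg.solve(A,b);return x,[np.linalg.norm((np.eye(3)-np.outer(d,d))@(x-o)) for o,d in rs]
def proj(p,X):
    T=np.linalg.inv(np.array(p["T"]));q,_=cv2.projectPoints(np.array(X,float).reshape(-1,3),cv2.Rodrigues(T[:3,:3])[0],T[:3,3],p["mtx"],np.array(p["dist"],float));return q[:,0]
E
python3 - <<'E'
from h import *
np.set_printoptions(precision=4,suppress=True)
s=arm.observe();print(s)
P={n:arm.get_image(n) for n in("side","top")}
for n,p in P.items():
    cv2.imwrite(f"pics/{n}0.png",p["frame"][:,:,::-1]);print(n,p["mtx"],p["dist"],p["T"])
    for l in("cover","pipe_box","deep_lip","shallow_lip","cover_edge"):
        print(l,[(np.array(r["centre"])*[512,384],round(r["conf"],2)) for r in arm.place_of(l,p)])
E
```

```text
pics
{'clock': 0.0, 'joints': array([-1.2786,  0.4352,  0.025 ,  1.5741, -0.0116,  1.134 , -0.0751]), 'dq': array([-0.    , -0.0002,  0.003 ,  0.0014,  0.0006, -0.0005,  0.0007]), 'joint_efforts': array([  0.0005, -66.7862,   0.9848, -31.4436,  -0.0606,   0.043 ,
         0.0002]), 'position': array([0.2402, 0.5764, 0.2259]), 'ee_rot': array([-0.6162, -3.0804,  0.0025]), 'force': array([-0.7701,  0.0205, -0.4527]), 'ft_torque': array([-0.0194,  0.0029, -0.0032]), 'gripper_force': 0.0, 'width': 1.0014690579631593}
side [[419.0304   0.     251.6593]
 [  0.     419.0304 189.2832]
 [  0.       0.       1.    ]] [-0.1419  0.      0.      0.      0.    ] [[ 0.9924 -0.0785  0.0942  0.3982]
 [-0.1215 -0.7365  0.6654 -0.9152]
 [ 0.0171 -0.6718 -0.7405  1.0807]
 [ 0.      0.      0.      1.    ]]
cover [(array([181.8112, 151.4112]), 0.84), (array([247.0912, 167.3088]), 0.77), (array([165.888 , 285.3888]), 0.76), (array([304.7936, 132.4032]), 0.63)]
pipe_box [(array([273.5104, 254.0928]), 0.86)]
deep_lip [(array([250.6752, 244.3008]), 0.77)]
shallow_lip [(array([249.7024, 242.8032]), 0.69), (ar
[... 223 characters left out ...]
582]
 [  0.     484.9761 199.3265]
 [  0.       0.       1.    ]] [0.0341 0.     0.     0.     0.    ] [[ 0.0624 -0.9755  0.2112  0.2401]
 [-0.998  -0.0611  0.0127 -0.0115]
 [ 0.0005 -0.2115 -0.9774  1.3209]
 [ 0.      0.      0.      1.    ]]
cover [(array([145.8176, 105.792 ]), 0.86), (array([148.2752, 279.3984]), 0.66), (array([191.3856, 193.3824]), 0.61), (array([ 99.9936, 215.616 ]), 0.22)]
pipe_box [(array([328.3968, 185.3184]), 0.8)]
deep_lip [(array([332.1856, 209.8176]), 0.93)]
shallow_lip [(array([333.4144, 156.7872]), 0.57)]
cover_edge [(array([196.3008, 220.9152]), 0.9), (array([114.8928, 297.2928]), 0.87), (array([322.816 , 321.4848]), 0.76), (array([120.1152,  91.008 ]), 0.58)]
```

View pics/side0.png

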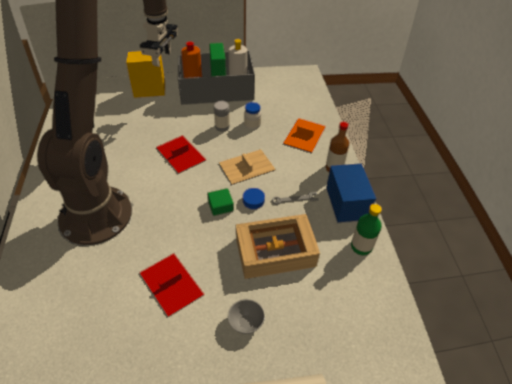

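View pics/top0.png

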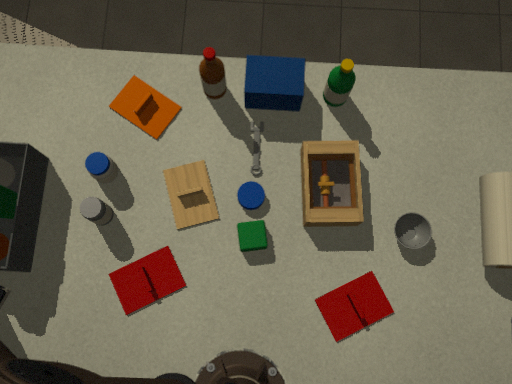

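Four cover-like boards show up:
- wood: side (247,167), top (191,193)
- red: top (148,280)
- red: top (354,306)
- orange: top (146,106)

The wooden one fits, because the red and orange ones are the look-alikes to leave alone. I'll confirm it with a crop and measure it.

```bash
cat > m.py <<'E'
from h import *
from scipy.optimize import least_squares
np.set_printoptions(precision=4,suppress=True)
def pts(kind,q):
    x,y,z,w=q
    if kind=="cover": L=np.array([[a*.087,b*.06,.006] for a,b in((-1,-1),(-1,1),(1,1),(1,-1))])
    else: L=np.array([[a*.111,b*.075,.074] for a,b in((-1,-1),(-1,1),(1,1),(1,-1))])
    if kind=="open": L=np.array([[a*.075,b*.063,.074] for a,b in((-1,-1),(-1,1),(1,1),(1,-1))])
    return L@R.from_euler('z',w).as_matrix().T+[x,y,z]
def draw(p,kind,q,f=1):
    im=f
    cv2.polylines(im,[np.round(proj(p,pts(kind,q))*4*16).astype(int).reshape(-1,1,2)],True,(255,0,255),1,cv2.LINE_AA,4)
E
python3 - <<'E'
from m import *
P={n:arm.get_image(n) for n in("side","top")}
def best(f,l,p,near):
    r=[x for x in f(l,p) if np.linalg.norm(np.array(x["centre"])*[512,384]-near)<25]
    return r[0] if r else None
C={"side":(247,167),"top":(191,193)};B={"side":(275,248),"top":(330,183)}
rc=[];rb=[];re=[];
for n,p in P.items():
    for lst,f,l,near in((rc,arm.place_of,"cover",C[n]),(rb,arm.place_of,"pipe_box",B[n])):
        r=best(f,l,p,near)
        if r: lst.append(ray(p,r["centre"]))
    t=best(arm.trace,"cover",p,C[n]); 
    if t: np.save(f"mask_{n}.npy",t["region"]);
    t2=best(arm.trace,"pipe_box",p,B[n]); 
    if t2: np.save(f"mb_{n}.npy",t2["region"])
    for nm,t in(("cover",t),("box",t2)):
        if t:
            c=max(cv2.findContours(t["region"].astype(np.uint8),0,2)[0],key=cv2.contourArea)
            print(n,nm,t["region"].sum(),cv2.minAreaRect(c), cv2.approxPolyDP(c,5,True)[:,0].tolist())
for n,l in(("cover",rc),("box",rb)): print(n,len(l),tri(l) if len(l)==2 else l)
for l in("deep_lip","shallow_lip","cover_edge"):
    print(l,{n:[(np.array(r["centre"])*[512,384],r["conf"]) for r in arm.place_of(l,p)] for n,p in P.items()})
cr=[cv2.resize(P["top"]["frame"][y:y+100,x:x+100],(400,400),interpolation=cv2.INTER_CUBIC) for x,y in((140,145),(285,133))]
cv2.imwrite("pics/crop1.png",np.hstack(cr)[:,:,::-1])
E
```

```text
side cover 1119 ((246.45001220703125, 165.85000610351562), (25.298221588134766, 50.91266632080078), 71.56504821777344) [[274, 168], [260, 150], [219, 163], [232, 183]]
side box 4184 ((277.82965087890625, 245.264892578125), (55.26983642578125, 81.98245239257812), 82.14668273925781) [[305, 215], [235, 224], [245, 277], [318, 264], [320, 251]]
top cover 2763 ((190.0072021484375, 194.25416564941406), (62.16730499267578, 45.91287612915039), 74.98163604736328) [[204, 160], [163, 170], [176, 228], [219, 218]]
top box 5092 ((331.50225830078125, 183.3060302734375), (86.78487396240234, 60.35790252685547), 87.66268920898438) [[304, 141], [303, 225], [361, 223], [358, 142]]
cover 2 (array([ 0.5358,  0.1847, -0.0176]), [np.float64(0.003998744407595437), np.float64(0.003998744407595488)])
box 1 [(array([ 0.2401, -0.0115,  1.3209]), array([ 0.246 , -0.1467, -0.9581]))]
deep_lip {'side': [(array([252.0064, 245.1072]), 0.85)], 'top': [(array([334.08  , 208.3968]), 0.6)]}
shallow_lip {'side': [(array([301.1072, 232.5888]), 0.59), (array([255.0784, 124.3008]), 0.16)], 'top': [(array([335.104 , 156.9024]), 0.72), (array([101.6832, 215.6928]), 0.45)]}
cover_edge {'side': [(array([221.2864, 176.1024]), 0.92), (array([310.3232, 122.688 ]), 0.89), (array([166.5024, 139.392 ]), 0.8), (array([156.3136, 262.0032]), 0.65)], 'top': [(array([121.3952,  91.8912]), 0.96), (array([324.7104, 322.0992]), 0.74), (array([116.2752, 293.9136]), 0.67), (array([196.1984, 223.104 ]), 0.63)]}
```

View pics/crop1.png

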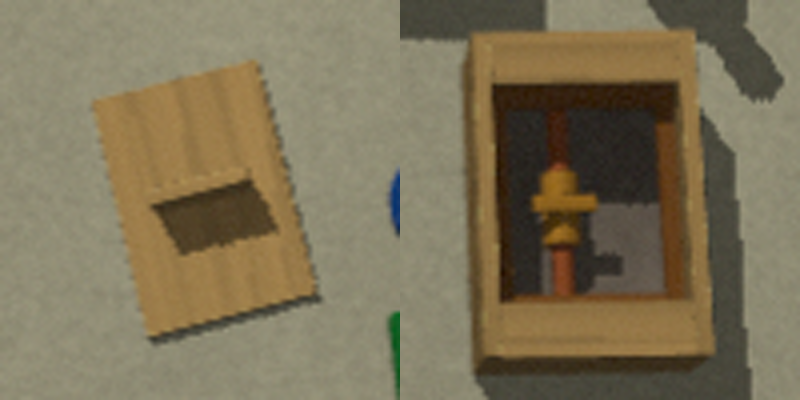

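```bash
cat > fit.py <<'E'
from m import *
obs={("cover","top"):[(163.25,170.5),(204.25,160.5),(219.25,219.25),(177.5,229.5)],
("cover","side"):[(274,168),(260,150),(219,163),(232,183)],
("box","top"):[(303,141),(358.5,140.5),(363.25,221.75),(303.75,223)],
("open","top"):[(408.25-285+285-285+0,0)]*0}
obs[("open","top")]=[(285+93/4,133+86/4),(285+280/4,133+86/4),(285+290/4,133+297/4),(285+100/4,133+298/4)]
E
python3 - <<'E'
from fit import *
P={n:arm.get_image(n) for n in("side","top")}
def match(p,kind,q,o):
    a=proj(p,pts(kind,q));o=np.array(o)
    D=np.linalg.norm(a[:,None]-o[None],axis=2);return (a-o[D.argmin(1)]).ravel()
def fit(items,q0,zfix=None):
    def f(v):
        q=list(v) if zfix is None else [v[0],v[1],zfix,v[2]]
        return np.concatenate([match(P[n],k,q,obs[k,n]) for k,n in items])
    v0=q0 if zfix is None else [q0[0],q0[1],q0[3]]
    r=least_squares(f,v0,loss="soft_l1");return r.x,np.sqrt(np.mean(f(r.x)**2))
for n in("top","side"): print(n,fit([("cover",n)],[.536,.185,0,.2],0))
print("both",fit([("cover","top"),("cover","side")],[.536,.185,0,.2]))
print("box",fit([("box","top")],[.56,-.18,0,0],0),fit([("open","top")],[.56,-.18,0,0],0),fit([("box","top"),("open","top")],[.56,-.18,0,0]))
q,_=fit([("box","top"),("open","top")],[.56,-.18,0,0],0); qb=[q[0],q[1],0,q[2]]
print("mask lips:")
for l,sd,tp in(("deep",(252,245.1),(334.1,208.4)),("shal",(301.1,232.6),(335.1,156.9)),("deep",(250.7,244.3),(332.2,209.8)),("shal",(298.8,230.5),(333.4,156.8))):
    print(l,tri([ray(P["side"],np.array(sd)/[512,384]),ray(P["top"],np.array(tp)/[512,384])]))
qc,_=fit([("cover","top"),("cover","side")],[.536,.185,0,.2],0);qc=[qc[0],qc[1],0,qc[2]]
print(qb,qc)
x,y=215,200
im=P["side"]["frame"][y:y+90,x:x+110].repeat(1,0);im=cv2.resize(im,(440,360),interpolation=cv2.INTER_CUBIC)
def ov(im,p,kind,q,off):
    a=((proj(p,pts(kind,q))-off+.5)*4*16).round().astype(int)
    cv2.polylines(im,[a.reshape(-1,1,2)],True,(0,255,0),1,cv2.LINE_AA,4)
for k in("box","open"): ov(im,P["side"],k,qb,(x,y))
x,y=210,140
im2=cv2.resize(P["side"]["frame"][y:y+90,x:x+80],(320,360),interpolation=cv2.INTER_CUBIC)
ov(im2,P["side"],"cover",qc,(x,y))
cv2.imwrite("pics/crop2.png",np.hstack([im,im2])[:,:,::-1])
E
```

```text
top (array([0.5275, 0.1701, 0.3194]), np.float64(0.36096009856385747))
side (array([0.5306, 0.1693, 0.3482]), np.float64(0.8890880494898281))
both (array([ 0.5292,  0.171 , -0.0046,  0.3251]), np.float64(0.7425339646447607))
box (array([ 0.5732, -0.2093,  0.0666]), np.float64(0.5694573033245537)) (array([ 0.574 , -0.2106,  0.0648]), np.float64(0.7376854748435233)) (array([ 0.5751, -0.2111, -0.0061,  0.0669]), np.float64(0.6904679807939652))
mask lips:
deep (array([ 0.502 , -0.2186,  0.0605]), [np.float64(0.00016545302843413976), np.float64(0.0001654530284340193)])
shal (array([ 0.6413, -0.2126,  0.09  ]), [np.float64(0.006346669348767344), np.float64(0.00634666934876727)])
deep (array([ 0.4985, -0.214 ,  0.0585]), [np.float64(0.00037223385577293713), np.float64(0.00037223385577301725)])
shal (array([ 0.6372, -0.2073,  0.0951]), [np.float64(0.00399776591527149), np.float64(0.0039977659152715455)])
[np.float64(0.5734566659301346), np.float64(-0.21001263932076303), 0, np.float64(0.06668785409131343)] [np.float64(0.5283667454354776), np.float64(0.16993258322490729), 0, np.float64(0.3256408876488878)]
```

View pics/crop2.png

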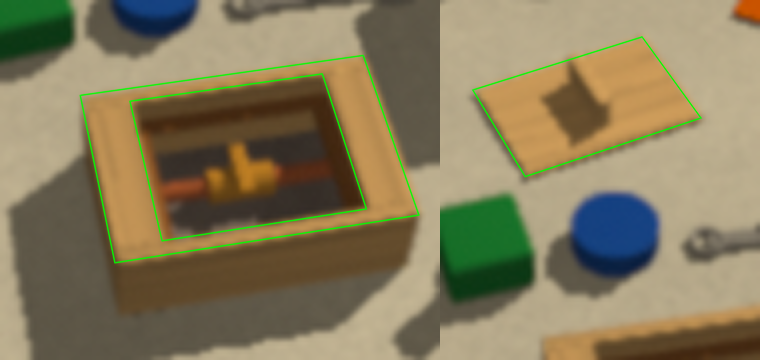

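The crop shows the plain wooden cover with its rib, at top-view px ~(191,193). The outlines fitted to both cover and box lie on their edges. Next I plan the grasp.

```bash
cat > plan.py <<'E'
from m import *
COV=(0.5285,0.170,0.326); BOX=(0.5735,-0.210,0.0667)
def state():
    s=arm.observe();return s,np.array(s["position"]),R.from_rotvec(s["ee_rot"])
def goal_rot(yaw,th,Rc):
    # tool y along +-cover x, z along -cover z; cover tilted: -x end low by th
    Cm=(R.from_euler('z',yaw)*R.from_euler('y',-th)).as_matrix()
    best=None
    for s in(1,-1):
        y=s*Cm[:,0];z=-Cm[:,2];G=R.from_matrix(np.c_[np.cross(y,z),y,z])
        a=(Rc.inv()*G).as_rotvec()
        if best is None or np.linalg.norm(a)<np.linalg.norm(best[1]): best=(G,a,s)
    return best
E
python3 - <<'E'
from plan import *
s,p,Rc=state();print(s["clock"],p,Rc.as_matrix())
G,a,sg=goal_rot(COV[2],0,Rc);print("turn",a,sg)
d=np.array([COV[0],COV[1],.2])-p
print("shift after turn",G.inv().apply(d)*100,"before",Rc.inv().apply(d)*100)
G2,a2,s2=goal_rot(BOX[2],0,G);print("turn2",a2,s2)
E
```

```text
1.5 [0.2404 0.5769 0.2268] [[-0.923   0.3847  0.    ]
 [ 0.3847  0.923   0.0001]
 [-0.      0.0001 -1.    ]]
turn [ 0.0001 -0.      0.8499] 1
shift after turn [-47.7752  14.2565   2.6754] before [-42.2445 -26.479    2.6733]
turn2 [0.     0.     0.2593] 1
```

carry_out(claw=[9,9,9,9,9,9,9,9,9,9,9,9,9,9,9,9,9,9,9,9], delta_pos=[[0,0,0],[0,0,0],[0,0,0],[0,0,0],[0,0,0],[0,0,0],[0,0,0],[0,0,0],[0,0,0],[-4.8,1.4,0],[-4.8,1.4,0],[-4.8,1.4,0],[-4.8,1.4,0],[-4.8,1.4,0],[-4.8,1.4,0],[-4.8,1.4,0],[-4.8,1.4,0],[-4.7,1.4,0],[-4.7,1.4,0],[0,0,0]], angular=[[0,0,0.1],[0,0,0.1],[0,0,0.1],[0,0,0.1],[0,0,0.1],[0,0,0.1],[0,0,0.1],[0,0,0.1],[0,0,0.05],[0,0,0],[0,0,0],[0,0,0],[0,0,0],[0,0,0],[0,0,0],[0,0,0],[0,0,0],[0,0,0],[0,0,0],[0,0,0]], force=40)

```text
clock: 3.5
position: [0.5299, 0.1611, 0.2273]
ee_rot: [1.843, 2.539, -0.001]
force: [0.2, 0.0, 0.8]
width: 0.98
gripper_force: 0.0
```

Run:
```python
from plan import *
s,p,Rc=state();G,a,_=goal_rot(COV[2],0,Rc)
print(p,s["force"],s["joints"],"turn",a,"shift",Rc.inv().apply(np.array([COV[0],COV[1],.012])-p)*100)
```

```text
[0.5299 0.1611 0.2273] [0.2203 0.0422 0.7657] [-0.6967  0.3243  0.3993  1.7744 -0.1375  1.0689  0.0654] turn [ 0.0019  0.0038 -0.0106] shift [ 0.9661  0.1045 21.5301]
```

carry_out(claw=[9,9,9,9,9,9,9], delta_pos=[[0.5,0.1,4],[0.5,0,4],[0,0,4],[0,0,4],[0,0,2],[0,0,0],[0,0,0]], angular=[[0,0,-0.01],[0,0,0],[0,0,0],[0,0,0],[0,0,0],[0,0,0],[0,0,0]])

```text
clock: 4.2
position: [0.5241, 0.1788, 0.0472]
ee_rot: [1.819, 2.561, 0.0]
force: [-0.1, 0.6, -0.7]
width: 0.984
gripper_force: 0.0
```

Run:
```python
from plan import *
s,p,Rc=state();G,a,_=goal_rot(COV[2],0,Rc)
print(p,s["force"],"turn",a,"shift",Rc.inv().apply(np.array([COV[0],COV[1],.012])-p)*100)
```

```text
[0.5241 0.1788 0.0472] [-0.0577  0.5973 -0.6724] turn [0.0001 0.0001 0.0098] shift [-0.9781  0.1276  3.5216]
```

carry_out(claw=[9,9,9,9,9,9], delta_pos=[[-0.5,0.1,0.5],[-0.5,0,1],[0,0,1],[0,0,1],[0,0,0],[0,0,0]], angular=[[0,0,0.01],[0,0,0],[0,0,0],[0,0,0],[0,0,0],[0,0,0]])

```text
clock: 4.8
position: [0.5277, 0.1696, 0.0113]
ee_rot: [-1.831, -2.552, 0.001]
force: [-0.6, 0.5, -0.8]
width: 0.982
gripper_force: 0.0
```

Run:
```python
from plan import *
s,p,Rc=state();G,a,_=goal_rot(COV[2],0,Rc)
print(p,s["force"],"turn",a,"shift",Rc.inv().apply(np.array([COV[0],COV[1],.012])-p)*100)
P={n:arm.get_image(n) for n in("top","side")}
ims=[]
for n,(x,y) in(("top",(140,145)),("side",(195,115))):
    ims.append(cv2.resize(P[n]["frame"][y:y+100,x:x+100],(400,400),interpolation=cv2.INTER_CUBIC))
cv2.imwrite("pics/g1.png",np.hstack(ims)[:,:,::-1])
```

```text
[0.5277 0.1696 0.0113] [-0.5624  0.545  -0.7535] turn [-0.0009 -0.      0.    ] shift [ 0.0152  0.094  -0.0677]
```

View pics/g1.png

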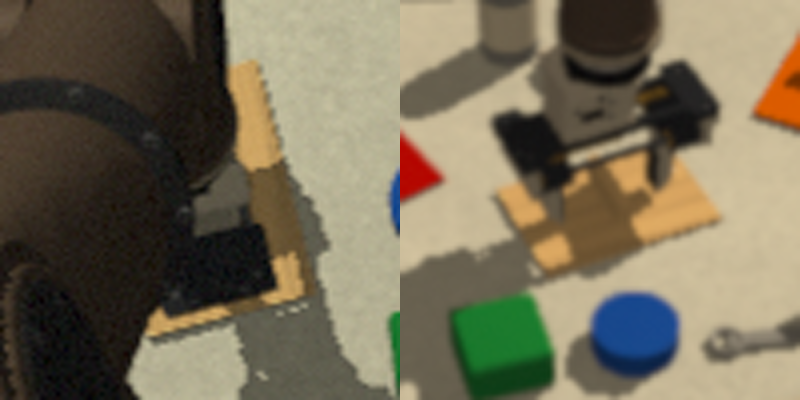

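The fingers straddle the rib: in the side crop at (545,200) and (660,165), with the rib between them. I'll close the gripper.

carry_out(claw=[5,3,1,0.5,0.5,0.5,0.5,0.5,0.5,0.5,0.5], delta_pos=[[0,0.1,0],[0,0,0],[0,0,0],[0,0,0],[0,0,0],[0,0,0],[0,0,0],[0,0,0],[0,0,0],[0,0,0],[0,0,0]], angular=[[0,0,0],[0,0,0],[0,0,0],[0,0,0],[0,0,0],[0,0,0],[0,0,0],[0,0,0],[0,0,0],[0,0,0],[0,0,0]], force=40)

```text
clock: 6.0
position: [0.5292, 0.17, 0.0118]
ee_rot: [1.831, 2.552, 0.001]
force: [0.9, 0.1, -0.4]
width: 0.129
gripper_force: 40.0
```

Run:
```python
from plan import *
s,p,Rc=state();print(s["width"],s["gripper_force"],p,s["force"],s["ft_torque"])
G,a,_=goal_rot(BOX[2],0,Rc);print("turn to box",a)
up=p+[0,0,.2]
print("shift in turned frame to over box", G.inv().apply(np.array([BOX[0],BOX[1],p[2]])-p)*100, "in current",Rc.inv().apply(np.array([BOX[0],BOX[1],p[2]])-p)*100)
```

```text
0.12863410779808615 39.99986708164215 [0.5292 0.17   0.0118] [ 0.8852  0.0899 -0.3817] [-0.0408 -0.1547 -0.0213]
turn to box [ 0.0005 -0.0001  0.2592]
shift in turned frame to over box [-38.2075   1.8894   0.    ] in current [-37.4156  -7.9661  -0.0041]
```

carry_out(claw=[0.5,0.5,0.5,0.5,0.5,0.5,0.5,0.5,0.5,0.5,0.5,0.5,0.5,0.5,0.5,0.5,0.5,0.5,0.5,0.5], delta_pos=[[0,0,-1],[0,0,-2],[0,0,-3],[0,0,-3],[0,0,-3],[0,0,-3],[-2,0.1,0],[-4,0.2,0],[-4,0.2,0],[-4,0.2,0],[-4,0.2,0],[-4,0.2,0],[-4,0.2,0],[-4,0.2,0],[-4,0.2,0],[-3.2,0.2,0],[-1,0.2,0],[0,0,0],[0,0,0],[0,0,0]], angular=[[0,0,0],[0,0,0.03],[0,0,0.06],[0,0,0.06],[0,0,0.06],[0,0,0.0492],[0,0,0],[0,0,0],[0,0,0],[0,0,0],[0,0,0],[0,0,0],[0,0,0],[0,0,0],[0,0,0],[0,0,0],[0,0,0],[0,0,0],[0,0,0],[0,0,0]])

```text
clock: 8.0
position: [0.5754, -0.2076, 0.1616]
ee_rot: [-2.142, -2.296, -0.001]
force: [0.0, 0.6, -3.0]
width: 0.126
gripper_force: 40.0
```

```bash
cat >> plan.py <<'E'
H=0.0118  # TCP height above cover underside
def tcp_for(edge_x,edge_z,th,y=0):
    c=np.array([edge_x+.087*np.cos(th)-H*np.sin(th), y, edge_z+.087*np.sin(th)+H*np.cos(th)])
    return R.from_euler('z',BOX[2]).apply(c)+[BOX[0],BOX[1],0]
def cover_box(p,Rc):
    M=Rc.as_matrix();X=M[:,1];Z=-M[:,2];o=p-H*Z
    B=R.from_euler('z',BOX[2]).inv()
    f=lambda v:B.apply(v-np.array([BOX[0],BOX[1],0]))
    return f(o)*1e3,f(o-.087*X)*1e3,np.array(B.apply(X))
def report(edge_x=None,edge_z=None,th=0,y=0):
    s,p,Rc=state();o,e,X=cover_box(p,Rc)
    B=R.from_euler('z',BOX[2]).inv()
    print("t",round(s["clock"],2),"origin",o,"edge",e,"tilt",np.arcsin(X[2]),"yaw",X[1],"F(box)",B.apply(s["force"]),"M",B.apply(s["ft_torque"]),"w",s["width"])
    if edge_x is not None:
        G,a,_=goal_rot(BOX[2],th,Rc);d=tcp_for(edge_x,edge_z,th,y)-p
        print("turn",a,"shift now",Rc.inv().apply(d)*100,"shift in goal frame",G.inv().apply(d)*100)
E
python3 - <<'E'
from plan import *
report(-.065,.110,.2)
P=[arm.get_image(n) for n in("top","side")]
np.savez("im.npz",a=P[0]["frame"],b=P[1]["frame"])
cv2.imwrite("pics/c1.png",np.hstack([cv2.resize(p["frame"][y:y+130,x:x+130],(400,400),interpolation=cv2.INTER_CUBIC) for p,x,y in((P[0],270,115),(P[1],210,160))])[:,:,::-1])
E
```

```text
t 8.0 origin [  2.0678   2.3075 149.8012] edge [-84.9319   2.0901 149.8358] tilt -0.00039760152012151 yaw 0.002498409711765172 F(box) [ 0.0548  0.6321 -2.9597] M [-0.0811  0.0831 -0.0444] w 0.12598827490351425
turn [-0.2004 -0.0017  0.0023] shift now [-0.2363  1.5852  2.2743] shift in goal frame [-0.2291  1.1013  2.5447]
```

View pics/c1.png

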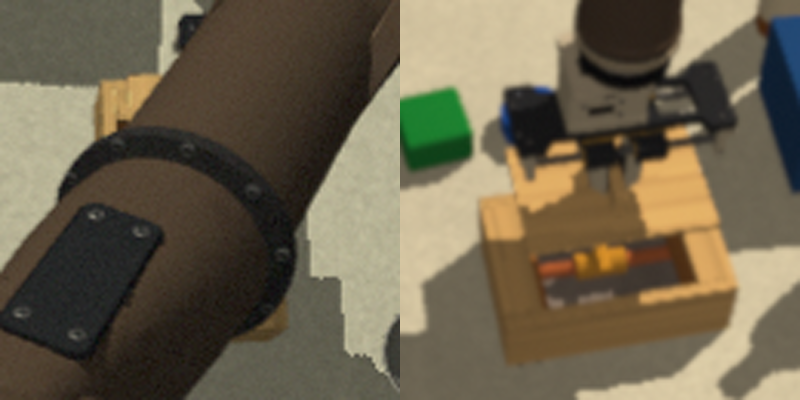

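Held level above the box. I'll tilt it 0.2 rad.

carry_out(claw=[0.5,0.5,0.5,0.5,0.5,0.5,0.5,0.5], delta_pos=[[-0.2,0.3,0.4],[0,0.3,0.5],[0,0.3,0.5],[0,0.3,0.5],[0,0.2,0.5],[0,0,0],[0,0,0],[0,0,0]], angular=[[-0.04,0,0],[-0.04,0,0],[-0.04,0,0],[-0.04,0,0],[-0.04,0,0.002],[0,0,0],[0,0,0],[0,0,0]])

```text
clock: 8.9
position: [0.5919, -0.2104, 0.1393]
ee_rot: [2.049, 2.188, 0.22]
force: [-0.1, -0.4, -1.8]
width: 0.131
gripper_force: 40.0
```

Run:
```python
from plan import *
report(-.065,.080,.2)
p=arm.get_image("side")
s,q,Rc=state();M=Rc.as_matrix();C=np.c_[M[:,1],-M[:,0]*-1,-M[:,2]]
C=np.c_[M[:,1],np.cross(-M[:,2],M[:,1]),-M[:,2]];o=q-H*C[:,2]
L=np.array([[a*.087,b*.06,.006] for a,b in((-1,-1),(-1,1),(1,1),(1,-1))])
x,y=205,160
im=cv2.resize(p["frame"][y:y+120,x:x+140],(700,600),interpolation=cv2.INTER_CUBIC)
def pl(X): cv2.polylines(im,[((proj(p,X)-(x,y)+.5)*5*16).round().astype(int).reshape(-1,1,2)],True,(0,255,0),1,cv2.LINE_AA,4)
pl(L@C.T+o);qb=(*BOX[:2],0,BOX[2]);pl(pts("box",qb));pl(pts("open",qb))
cv2.imwrite("pics/c2.png",im[:,:,::-1])
```

```text
t 8.9 origin [ 20.6557  -1.5813 127.7096] edge [-64.6136  -1.4984 110.443 ] tilt 0.19979396806000058 yaw -0.0009519274912781143 F(box) [-0.1132 -0.4364 -1.758 ] M [-0.1152  0.4153 -0.022 ] w 0.13075938751308802
turn [-0.0002 -0.0001 -0.001 ] shift now [ 0.1574 -0.6425  2.9743] shift in goal frame [ 0.1582 -0.6429  2.9741]
```

View pics/c2.png

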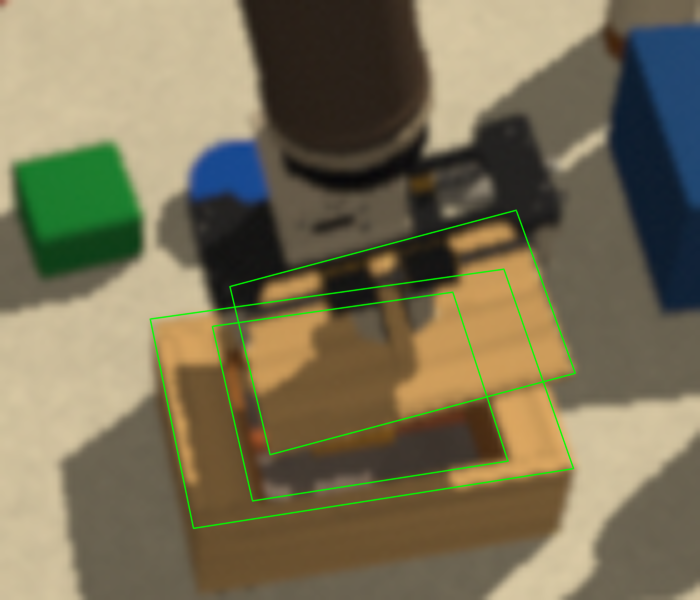

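The predicted cover and box outlines match the picture to within about 1 px. I'll descend with the edge at box x = -65 mm.

carry_out(claw=[0.5,0.5,0.5,0.5,0.5,0.5,0.5,0.5,0.5,0.5,0.5], delta_pos=[[0.1,-0.2,1],[0,-0.2,1],[0,-0.2,1],[0,-0.2,0.7],[0,-0.1,0.5],[0,-0.1,0.5],[0,-0.1,0.4],[0,0,0.2],[0,0,0],[0,0,0],[0,0,0]], angular=[[0,0,0],[0,0,0],[0,0,0],[0,0,0],[0,0,0],[0,0,0],[0,0,0],[0,0,0],[0,0,0],[0,0,0],[0,0,0]])

```text
clock: 10.05
position: [0.5913, -0.2099, 0.0851]
ee_rot: [2.049, 2.186, 0.22]
force: [-0.2, -0.3, -3.0]
width: 0.126
gripper_force: 40.0
```

Run:
```python
from plan import *
report(-.09,.0535,.2)
```

```text
t 10.05 origin [20.0892 -1.049  73.4971] edge [-65.1674  -0.8808  56.1682] tilt 0.20052358975459117 yaw -0.0019334694467441167 F(box) [-0.1998 -0.3085 -2.9897] M [-0.0802  0.4574  0.0257] w 0.1257019586399228
turn [ 0.0005  0.0002 -0.0019] shift now [ 0.0999 -2.4862 -0.2286] shift in goal frame [ 0.1047 -2.4861 -0.2273]
```

carry_out(claw=[0.5,0.5,0.5,0.5,0.5,0.5,0.5,0.5,0.5], delta_pos=[[0.1,-0.05,0.25],[0,0,0],[0,-0.5,-0.1],[0,-0.5,-0.1],[0,-0.5,-0.1],[0,-0.5,-0.1],[0,-0.4,-0.08],[0,0,0],[0,0,0]], angular=[[0,0,0],[0,0,0],[0,0,0],[0,0,0],[0,0,0],[0,0,0],[0,0,0],[0,0,0],[0,0,0]])

```text
clock: 10.95
position: [0.5667, -0.2104, 0.0823]
ee_rot: [2.05, 2.186, 0.22]
force: [-0.8, -0.6, -2.4]
width: 0.128
gripper_force: 40.0
```

Run:
```python
from plan import *
report(-.1005,.0535,.2)
```

```text
t 10.95 origin [-4.4517  0.0135 70.7197] edge [-89.7103   0.1945  53.401 ] tilt 0.20040367120516922 yaw -0.002080020065230627 F(box) [-0.8444 -0.5566 -2.3703] M [-0.0335  0.4342 -0.0085] w 0.12778588544127006
turn [ 0.0004  0.0001 -0.0021] shift now [-0.0037 -1.0549 -0.221 ] shift in goal frame [-0.0015 -1.055  -0.2205]
```

carry_out(claw=[0.5,0.5,0.5,0.5,0.5,0.5], delta_pos=[[0,-0.3,-0.06],[0,-0.3,-0.06],[0,-0.2,-0.04],[0,-0.1,-0.02],[0,0,0],[0,0,0]], angular=[[0,0,0],[0,0,0],[0,0,0],[0,0,0],[0,0,0],[0,0,0]])

```text
clock: 11.55
position: [0.5575, -0.211, 0.0822]
ee_rot: [2.05, 2.187, 0.22]
force: [-0.5, 0.5, -2.1]
width: 0.128
gripper_force: 40.0
```

Run:
```python
from plan import *
report(-.1025,.0535,.2)
```

```text
t 11.55 origin [-13.6927   0.0793  70.5978] edge [-98.9562   0.2516  53.3032] tilt 0.2001215590608618 yaw -0.001980159782533129 F(box) [-0.4854  0.5623 -2.0635] M [-0.0771  0.3945 -0.0338] w 0.12760246707879444
turn [ 0.0001  0.     -0.002 ] shift now [-0.0087 -0.3432 -0.0887] shift in goal frame [-0.008  -0.3432 -0.0886]
```

carry_out(claw=[0.5,0.5,0.5], delta_pos=[[0,-0.1,-0.02],[0,0,0],[0,0,0]], angular=[[0,0,0],[0,0,0],[0,0,0]])

```text
clock: 11.85
position: [0.557, -0.2109, 0.0823]
ee_rot: [2.049, 2.187, 0.221]
force: [2.2, 1.8, -2.4]
width: 0.128
gripper_force: 40.0
```

Run:
```python
from plan import *
report(-.1025,.0535,.2)
```

```text
t 11.85 origin [-14.1585   0.2377  70.7653] edge [-99.4089   0.3697  53.4059] tilt 0.2008818045004561 yaw -0.0015179094217392859 F(box) [ 2.2982  1.6186 -2.3565] M [ 0.1006 -0.2819  0.1559] w 0.1282332242323751
turn [ 0.0009  0.0001 -0.0015] shift now [-0.0243 -0.2999 -0.0632] shift in goal frame [-0.0239 -0.3    -0.063 ]
```

carry_out(claw=[0.5,0.5,0.5], delta_pos=[[0,0.13,0.03],[0,0,0],[0,0,0]], angular=[[0,0,0],[0,0,0],[0,0,0]])

```text
clock: 12.15
position: [0.5574, -0.2111, 0.0819]
ee_rot: [2.05, 2.187, 0.219]
force: [1.7, 0.3, -2.7]
width: 0.124
gripper_force: 40.0
```

Run:
```python
from plan import *
report(-.0986,.0535,.2)
s,p,Rc=state();o,e,X=cover_box(p,Rc)
ths=[.2,.15,.1,.05,.0]
zs=[e[2]/1e3,.0531,.0529,.0527,.0525]
for i in range(4):
    a=tcp_for(-.0986,zs[i],ths[i]);b=tcp_for(-.0986,zs[i+1],ths[i+1])
    Ga=goal_rot(BOX[2],ths[i],Rc)[0];Gb=goal_rot(BOX[2],ths[i+1],Rc)[0]
    print(Ga.inv().apply(b-a)*100,(Ga.inv()*Gb).as_rotvec())
```

```text
t 12.15 origin [-13.8094   0.0247  70.331 ] edge [-99.0852   0.2165  53.0973] tilt 0.19940782431525197 yaw -0.0022049437667893677 F(box) [ 1.6705  0.239  -2.6726] M [-0.0534  0.3517 -0.0091] w 0.12371996867113379
turn [-0.0006 -0.     -0.0022] shift now [-0.0023  0.0549 -0.035 ] shift in goal frame [-0.0024  0.0549 -0.035 ]
[0.     0.0482 0.436 ] [ 0.05  0.   -0.  ]
[-0.      0.0451  0.4561] [ 0.05 -0.    0.  ]
[-0.      0.0461  0.4562] [ 0.05  0.   -0.  ]
[-0.      0.0471  0.4563] [0.05 0.   0.  ]
```

carry_out(claw=[0.5,0.5,0.5,0.5,0.5,0.5], delta_pos=[[0,0.07,0.22],[0,0.02,0.23],[0,0.02,0.23],[0,0.02,0.23],[0,0,0],[0,0,0]], angular=[[0.025,0,0.001],[0.025,0,0.001],[0.025,0,0],[0.025,0,0],[0,0,0],[0,0,0]])

```text
clock: 12.75
position: [0.5606, -0.2107, 0.073]
ee_rot: [2.102, 2.24, 0.112]
force: [0.1, -0.4, -2.4]
width: 0.126
gripper_force: 40.0
```

Run:
```python
from plan import *
report(-.0986,.0525,0)
```

```text
t 12.75 origin [-11.7697   0.1976  61.2794] edge [-98.3383   0.5089  52.6319] tilt 0.09956011390000676 yaw -0.003577273874809212 F(box) [ 0.0962 -0.4465 -2.4215] M [-0.0794  0.2295  0.0264] w 0.12605160410703486
turn [ 0.0996 -0.0004 -0.0036] shift now [-0.0195  0.047   0.8811] shift in goal frame [-0.0195  0.1343  0.8721]
```

carry_out(claw=[0.5,0.5,0.5,0.5,0.5,0.5], delta_pos=[[0,0.01,0.22],[0,0.01,0.22],[0,0.01,0.22],[0,0.01,0.22],[0,0,0],[0,0,0]], angular=[[0.025,0,-0.003],[0.025,0,0],[0.025,0,0],[0.025,0,0],[0,0,0],[0,0,0]])

```text
clock: 13.35
position: [0.5615, -0.2106, 0.0643]
ee_rot: [-2.146, -2.293, 0.0]
force: [-0.6, 0.4, -2.5]
width: 0.128
gripper_force: 40.0
```

Run:
```python
from plan import *
report(-.0986,.0515,0)
```

```text
t 13.35 origin [-11.9862   0.1786  52.4882] edge [-98.9862   0.2269  52.5174] tilt -0.0003346999294129832 yaw -0.000554875917876237 F(box) [-0.5735  0.4405 -2.5239] M [-0.1107  0.0858 -0.0193] w 0.1282794714746096
turn [-0.0003 -0.0003 -0.0006] shift now [-0.0175  0.0383  0.0988] shift in goal frame [-0.0175  0.0382  0.0988]
```

carry_out(claw=[0.5,0.5,0.5,0.5], delta_pos=[[0,0.02,0.1],[0,0,0.1],[0,0,0],[0,0,0]], angular=[[0,0,0],[0,0,0],[0,0,0],[0,0,0]])

```text
clock: 13.75
position: [0.5615, -0.2107, 0.0626]
ee_rot: [-2.147, -2.293, -0.001]
force: [0.8, 0.9, -3.0]
width: 0.126
gripper_force: 40.0
```

Run:
```python
from plan import *
report()
```

```text
t 13.75 origin [-12.0261   0.0587  50.8485] edge [-99.0261   0.1634  50.8377] tilt 0.0001235845495855362 yaw -0.0012039131735078015 F(box) [ 0.9025  0.8239 -3.0322] M [-0.0887  0.0529 -0.0479] w 0.1262177065211752
```

carry_out(claw=[0.5,0.5,0.5], delta_pos=[[0,0,0.08],[0,0,0],[0,0,0]], angular=[[0,0,0],[0,0,0],[0,0,0]])

```text
clock: 14.05
position: [0.5617, -0.2108, 0.0618]
ee_rot: [-2.147, -2.293, -0.001]
force: [0.1, 0.4, -2.9]
width: 0.127
gripper_force: 40.0
```

Run:
```python
from plan import *
report()
```

```text
t 14.05 origin [-11.8634   0.0225  50.0024] edge [-98.8634   0.1106  49.9894] tilt 0.0001493500043379918 yaw -0.0010125889197656075 F(box) [ 0.1539  0.4331 -2.9457] M [-0.1239  0.0524 -0.0108] w 0.12719838618164678
```

carry_out(claw=[0.5,0.5,0.5], delta_pos=[[0,0,0.08],[0,0,0],[0,0,0]], angular=[[0,0,0],[0,0,0],[0,0,0]])

```text
clock: 14.35
position: [0.5617, -0.2108, 0.0618]
ee_rot: [-2.147, -2.293, -0.001]
force: [-2.4, 1.4, 7.3]
width: 0.124
gripper_force: 40.0
```

Run:
```python
from plan import *
report()
```

```text
t 14.35 origin [-11.8339   0.0178  49.9916] edge [-98.8339   0.1065  49.9428] tilt 0.0005605507215371571 yaw -0.001019149534976857 F(box) [-2.2717  1.5242  7.2933] M [ 0.246   0.6529 -0.0366] w 0.12412550052527863
```

carry_out(claw=[0.5,0.5,0.5,0.5,0.5,0.5,0.5], delta_pos=[[0,0,-0.13],[0,0,0],[0,0.2,0],[0,0.2,0],[0,0.2,0],[0,0,0],[0,0,0]], angular=[[0,0,0],[0,0,0],[0,0,0],[0,0,0],[0,0,0],[0,0,0],[0,0,0]])

```text
clock: 15.05
position: [0.5676, -0.2103, 0.0622]
ee_rot: [-2.147, -2.293, -0.0]
force: [-0.1, -0.4, -3.2]
width: 0.13
gripper_force: 40.0
```

Run:
```python
from plan import *
report()
```

```text
t 15.05 origin [-5.9214  0.1319 50.3529] edge [-92.9214   0.2075  50.3709] tilt -0.00020650763785410014 yaw -0.0008688175973218236 F(box) [-0.1255 -0.4365 -3.2414] M [-0.0724  0.0886 -0.0278] w 0.12973048617859542
```

carry_out(claw=[0.5,0.5,0.5,0.5], delta_pos=[[0,0.1,0],[0,0.1,0],[0,0,0],[0,0,0]], angular=[[0,0,0],[0,0,0],[0,0,0],[0,0,0]])

```text
clock: 15.45
position: [0.5696, -0.2102, 0.0623]
ee_rot: [-2.147, -2.293, -0.001]
force: [0.3, -0.1, -2.0]
width: 0.125
gripper_force: 40.0
```

Run:
```python
from plan import *
report()
```

```text
t 15.45 origin [-3.8738  0.0877 50.4814] edge [-90.8737   0.1716  50.476 ] tilt 6.229359238686136e-05 yaw -0.0009640157788539908 F(box) [ 0.2616 -0.0887 -2.0248] M [-0.1121  0.0849 -0.0062] w 0.12504351611566417
```

Free so far. I'll continue in 2 mm steps.

carry_out(claw=[0.5,0.5,0.5,0.5], delta_pos=[[0,0.1,0],[0,0.1,0],[0,0,0],[0,0,0]], angular=[[0,0,0],[0,0,0],[0,0,0],[0,0,0]])

```text
clock: 15.85
position: [0.5716, -0.21, 0.0622]
ee_rot: [-2.147, -2.293, -0.0]
force: [-0.4, -0.7, -2.9]
width: 0.13
gripper_force: 40.0
```

Run:
```python
from plan import *
report()
```

```text
t 15.85 origin [-1.872   0.0997 50.4461] edge [-88.872    0.1771  50.4475] tilt -1.70561069864801e-05 yaw -0.0008892020308505698 F(box) [-0.4606 -0.6584 -2.8988] M [-0.1061  0.0625 -0.0371] w 0.1300414449265247
```

carry_out(claw=[0.5,0.5,0.5], delta_pos=[[0,0.1,0],[0,0,0],[0,0,0]], angular=[[0,0,0],[0,0,0],[0,0,0]])

```text
clock: 16.15
position: [0.5726, -0.2099, 0.0623]
ee_rot: [-2.147, -2.293, -0.001]
force: [-0.2, -0.1, -2.7]
width: 0.127
gripper_force: 40.0
```

Run:
```python
from plan import *
report()
```

```text
t 16.15 origin [-0.8745  0.1195 50.459 ] edge [-87.8745   0.1954  50.4569] tilt 2.4295166961053287e-05 yaw -0.000873307428989883 F(box) [-0.2243 -0.1224 -2.672 ] M [-0.0492  0.0907 -0.0016] w 0.12741214344188168
```

carry_out(claw=[0.5,0.5,0.5,0.5], delta_pos=[[0,0.1,0],[0,0.1,0],[0,0,0],[0,0,0]], angular=[[0,0,0],[0,0,0],[0,0,0],[0,0,0]])

```text
clock: 16.55
position: [0.5746, -0.2098, 0.0622]
ee_rot: [-2.147, -2.293, -0.001]
force: [-0.3, 0.1, -3.2]
width: 0.127
gripper_force: 40.0
```

carry_out(claw=[0.5,0.5,0.5,0.5], delta_pos=[[0,0.1,0],[0,0,0],[0,0,0],[0,0,0]], angular=[[0,0,0],[0,0,0],[0,0,0],[0,0,0]])

```text
clock: 16.95
position: [0.5755, -0.2098, 0.0622]
ee_rot: [-2.147, -2.293, -0.0]
force: [0.7, -0.9, -2.2]
width: 0.129
gripper_force: 40.0
```

Run:
```python
from plan import *
report()
```

```text
t 16.95 origin [ 2.0337  0.1    50.437 ] edge [-84.9662   0.1847  50.4467] tilt -0.00011190998074526052 yaw -0.0009726369537429479 F(box) [ 0.6311 -0.9706 -2.1885] M [-0.0926  0.0301  0.0205] w 0.1294604323800301
```

carry_out(claw=[0.5,0.5,0.5,0.5], delta_pos=[[0,0.1,0],[0,0.1,0],[0,0,0],[0,0,0]], angular=[[0,0,0],[0,0,0],[0,0,0],[0,0,0]])

```text
clock: 17.35
position: [0.5772, -0.2098, 0.0622]
ee_rot: [-2.147, -2.292, 0.0]
force: [-2.2, -1.3, -2.3]
width: 0.127
gripper_force: 40.0
```

Run:
```python
from plan import *
report()
```

```text
t 17.35 origin [ 3.6551 -0.0422 50.3715] edge [-83.3448   0.0563  50.4327] tilt -0.0007039227494120829 yaw -0.0011321534673673697 F(box) [-2.2423 -1.1384 -2.2579] M [-0.1718  0.5295  0.0434] w 0.12727908344627742
```

carry_out(claw=[0.5,0.5,0.5,0.5], delta_pos=[[0,0.1,0],[0,0,0],[0,0,0],[0,0,0]], angular=[[0,0,0],[0,0,0],[0,0,0],[0,0,0]])

```text
clock: 17.75
position: [0.5779, -0.2098, 0.0621]
ee_rot: [-2.147, -2.292, 0.001]
force: [-5.0, -1.7, -1.0]
width: 0.129
gripper_force: 40.0
```

Run:
```python
from plan import *
report()
```

```text
t 17.75 origin [ 4.4091 -0.1235 50.3467] edge [-82.5908  -0.0128  50.4339] tilt -0.0010022896068655406 yaw -0.0012721953686975489 F(box) [-5.0888 -1.4129 -0.9684] M [-0.3341  1.0858  0.156 ] w 0.1287079407601524
```

carry_out(claw=[0.5,0.5,0.5,0.5], delta_pos=[[0,0.05,0],[0,0.05,0],[0,0,0],[0,0,0]], angular=[[0,0,0],[0,0,0],[0,0,0],[0,0,0]])

```text
clock: 18.15
position: [0.5784, -0.2099, 0.062]
ee_rot: [-2.147, -2.292, 0.002]
force: [-6.3, -1.8, 0.2]
width: 0.126
gripper_force: 40.0
```

Run:
```python
from plan import *
report()
```

```text
t 18.15 origin [ 4.8727 -0.2314 50.2491] edge [-82.127   -0.1091  50.4138] tilt -0.001893009194131342 yaw -0.0014059106857739945 F(box) [-6.4263 -1.3369  0.1563] M [-0.3894  1.44    0.189 ] w 0.12619914083808767
```

carry_out(claw=[0.5,0.5,0.5,0.5,0.5], delta_pos=[[0,0,-0.04],[0,0.05,0],[0,0.05,0],[0,0,0],[0,0,0]], angular=[[0,0,0],[0,0,0],[0,0,0],[0,0,0],[0,0,0]])

```text
clock: 18.65
position: [0.5787, -0.2099, 0.0622]
ee_rot: [-2.146, -2.291, 0.003]
force: [-8.4, -1.5, -0.8]
width: 0.128
gripper_force: 40.0
```

Run:
```python
from plan import *
report()
```

```text
t 18.65 origin [ 5.1766 -0.2531 50.4137] edge [-81.8229  -0.1165  50.6796] tilt -0.003056349104484041 yaw -0.0015703407277493395 F(box) [-8.4927 -0.9712 -0.7946] M [-0.388   1.8123  0.1964] w 0.1279277814147274
```

carry_out(claw=[0.5,0.5,0.5,0.5,0.5,0.5], delta_pos=[[0,0.05,0],[0,0.04,0],[0,0,0],[0,0,0],[0,0,0],[0,0,0]], angular=[[0,0,0],[0,0,0],[0,0,0],[0,0,0],[0,0,0],[0,0,0]])

```text
clock: 19.25
position: [0.5791, -0.2099, 0.0622]
ee_rot: [-2.146, -2.29, 0.003]
force: [-9.9, -1.7, 0.8]
width: 0.129
gripper_force: 40.0
```

Run:
```python
from plan import *
report()
```

```text
t 19.25 origin [ 5.594  -0.242  50.3952] edge [-81.4052  -0.0887  50.7254] tilt -0.003795537080802588 yaw -0.00176140362183158 F(box) [-10.0287  -1.0775   0.8481] M [-0.349   2.1278  0.2458] w 0.12873930878902667
```

carry_out(claw=[0.5,0.5,0.5,0.5,0.5], delta_pos=[[0,0.03,0],[0,0,0],[0,0,0],[0,0,0],[0,0,0]], angular=[[0,0,0],[0,0,0],[0,0,0],[0,0,0],[0,0,0]])

```text
clock: 19.75
position: [0.5792, -0.2099, 0.0622]
ee_rot: [-2.146, -2.29, 0.003]
force: [-10.8, -1.7, 0.6]
width: 0.13
gripper_force: 40.0
```

carry_out(claw=[0.5,0.5,0.5,0.5,2,3,3,3,3,3], delta_pos=[[0,-0.1,0],[0,-0.1,0.02],[0,0,0.02],[0,0,0],[0,0,0],[0,0,0],[0,0,0],[0,0,0],[0,0,0],[0,0,0]], angular=[[0,0,0],[0,0,0],[0,0,0],[0,0,0],[0,0,0],[0,0,0],[0,0,0],[0,0,0],[0,0,0],[0,0,0]])

```text
clock: 20.75
position: [0.5801, -0.2094, 0.0624]
ee_rot: [2.147, 2.293, 0.001]
force: [0.5, 0.4, 0.9]
width: 0.327
gripper_force: 0.0
```

carry_out(claw=[3,3,3,3,3,3,3,3,3,3,3], delta_pos=[[0,0,-0.5],[0,0,-1],[0,0,-2],[0,0,-3],[0,0,-3],[0,0,-3],[0,0,-3],[0,0,-3],[0,0,0],[0,0,0],[0,0,0]], angular=[[0,0,0],[0,0,0],[0,0,0],[0,0,0],[0,0,0],[0,0,0],[0,0,0],[0,0,0],[0,0,0],[0,0,0],[0,0,0]])

```text
clock: 21.85
position: [0.5793, -0.2093, 0.2467]
ee_rot: [-2.146, -2.292, 0.0]
force: [0.8, -0.2, -0.8]
width: 0.327
gripper_force: 0.0
```

Run:
```python
from plan import *
p=arm.get_image("side")
x,y=215,180
im=cv2.resize(p["frame"][y:y+105,x:x+120],(720,630),interpolation=cv2.INTER_CUBIC)[:600]
cv2.imwrite("pics/f1.png",im[:,:,::-1]); s=arm.observe();print(s["clock"],s["position"],s["width"],s["force"])
```

```text
21.9 [ 0.5792 -0.2092  0.2464] 0.32659517390522036 [-0.5618  0.7749  0.0078]
```

View pics/f1.png

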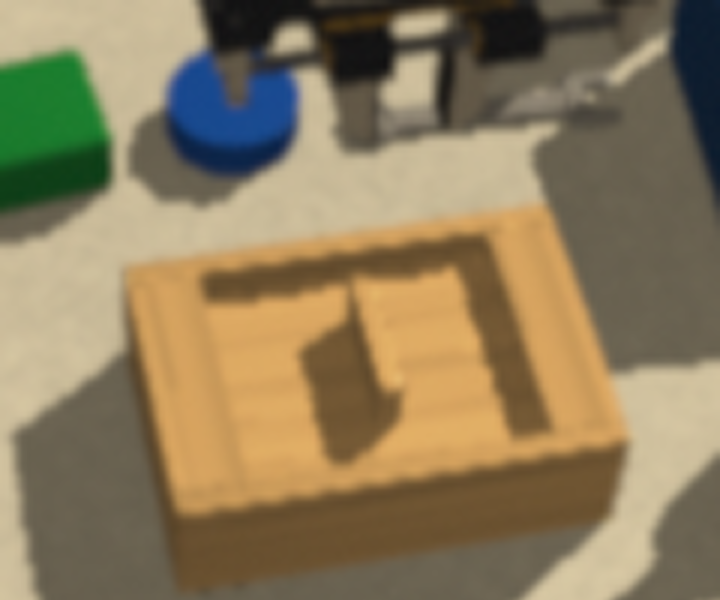

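The picture shows the cover flat inside the opening, with the rib at about (375,340) and both ends under their lips. The gripper is clear of it. I'll hand the job in.

```bash
python3 -c "
from cell import arm
print(arm.sign_off())"
```

```text
the job is handed in; nothing more can be done
None
```

The cover lies flat in the pipe box with both ends under their lips: it was pressed against the stop at about 11 N by the wrist reading, eased off and released, and the job was handed in at about 22 s (no verdict was returned).

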